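# Find the flush catch and open the gas analyser's source hatch

## Robot

A 7-joint arm with a two-finger parallel gripper is mounted at the origin on the work surface. World frame = base frame: x ahead of the robot, y to its left, z up, the work surface at z = 0. Lengths are in m, angles in rad, forces in N, time in s.
With the tool pointing down it reaches from about 0.35 to 0.9 m from the base axis. Payload 7.2 kg.
Tool frame: the origin (TCP) lies between the finger pads; the fingertips stand 25 mm ahead of it and the grasp point (between the pads) lies 6 mm ahead of it; z points along the fingers, y is the direction in which the jaws open and shut (so a half turn about z gives the same grasp; the last joint's range is limited). The gripper opens to 85 mm and grips with 20 to 120 N. Pads are 22 mm wide; open, the fingers measure 114 mm over their backs; the gripper's body (76 mm by 85 mm) begins 54 mm behind the grasp point. The pads swing forward as they close: fully open they stand 13 mm farther back than shut.
Start: joints at [-1.272, 0.411, -0.013, 1.596, 0.006, 1.134, -0.082], TCP at [0.224, 0.583, 0.256] pointing down, gripper open.
Joint ranges: [-2.95, 2.95], [-0.29, 1.99], [-1.47, 1.44], [0.14, 2.54], [-1.03, 4.17], [0.13, 1.85], [-2.86, 2.86]. Speed limits (rad/s): [2.39, 2.39, 3.01, 3.01, 3.14, 3.14, 3.14].

## Interface

Orientations are given as a rotation vector (axis times angle).
In Python, from station import sense, capture, camera_params, hand_in gives the robot as it stands.
- The arm moves only by the tool drive_tool, never from a script. Its arguments are lists of equal length, an entry for each row: "dp": the shift along the tool's x, y, z in m, a list of three; "twist": the turn about the tool's z in degrees. A call has exactly 8 rows; each row is the pose to reach, as a shift and turn from the pose commanded when the call began, along the tool's axes at that moment; what a row does not reach only later rows make up. A row lasts 1/8 s, in which the tool goes at most 62.5 mm and 10.7 degrees, less where a joint would pass 70% of its speed; a pose out of reach is approached as far as the arm can. A call with a gripper value outside its range is refused whole. "fingers" is the closure, from 0 (fully open) to 1 (shut), set as the call begins (left out, the last holds). The fingers move at their own pace and stop on an object; "grip_force" is the grip in N (left out, the last holds). Time passes only in rows, so rows that repeat a pose let the fingers close, or fill a call up. It gives the time, the measured TCP pose, the force and the opening at its end, in the units of the state.
- sense(): the state, without advancing time (a new reading comes with each control period).
- capture(name): name is "scene" or "top" or "wrist"; returns the picture (480x640x3 uint8, blue, green, red); there is no depth.
- camera_params(name): a dict with "K" (3x3 intrinsics, pixels), "xyz" and "attitude" of the camera in the world; the wrist camera has in their place "tool_from_camera" (4x4, takes a point from camera to tool coordinates, whose origin is the TCP and whose axes are the flange's). Camera axes: x right, y down, z forward; pixel columns grow to the right and rows downward; lengths in m; the calibration is good to about 2 mm. A picture is of the moment at which its call begins: read the wrist's pose just before it. camera_params takes no time and is no camera call.
- hand_in(): hands the job in, once; it reports no verdict.
The state is a dict: "clock": time; "qpos": joint angles; "qd": joint speeds; "joint_efforts": joint torques, N m; "position": TCP position; "tool_rot": TCP orientation; "ft_force": force on the tool from outside, world axes, zero at the start; "ft_torque": the same for the moment, N m; "finger_gap": finger opening in m.
Only numpy, scipy, OpenCV 4.12 (cv2) and the standard library are available. Lean on these libraries where they do the work, as an engineer would, in place of code of your own. Each camera call takes 0.05 s, during which the arm holds its last target.

## Task

Open the ion-source hatch in the top of the benchtop gas analyser. With the fingertips feel along the bare metal strip in front of the hatch for the concealed flush catch pad and press it in, so that the hatch springs ajar; then, with the outside of the fingers, gently push the raised edge over past upright until the hatch lies back on its stop, and take the hand away. Nothing needs gripping: leave the ion source, the jar and the screwdriver where they are.

Things in the scene. Friction and masses are not known exactly. Their poses are not given: they have to be found in the camera images.
- analyser: Benchtop gas analyser, fixed: light grey casing 270 mm deep (x), 480 wide (y), 120 high. Origin: centre of its underside, on the bench; x points from its front (robot side) to its rear, z up. In the middle of its top (y -110 to +110 mm), 2 mm below the top shell, lie a bare metal strip (x -129 to -75) and behind it the hatch of the same metal (x -72 to +58). The shell's front edge is 2 mm higher.
- strip_mid (a point): Middle of the strip's top, z = 118 mm, x = -102 mm, y = 0 of the analyser. Let flush into the rigid strip is the catch pad: same metal, 56 mm along y, 40 mm along x, seen only by a 1 mm gap and a 2 mm step down round it (top at z = 116 mm). Its centre is on this middle line (x = -102 mm), anywhere from y = -60 to +60 mm: it differs from start to start and must be found, by touch or sight.
- catch (a joint): How far the catch pad is pressed in, m: 0 at rest (top 2 mm below the strip), 0.004 fully in. A spring pushes it back: 2 N to start it, about 6 N fully in. Beyond about 0.003 it lets go of the hatch. It returns to 0 when released.
- hatch (a joint): Angle of the hatch, rad: 0 shut (held by the catch); about 0.97 once the catch is pressed, lifted there within 2 s by a spring pin; 1.57 upright; 1.85 back on its stop, where its weight keeps it. Left short of upright it sinks back to about 0.97. The motion is damped; 1 to 4 N at the edge moves it.
- hatch_plate: The hatch: a metal plate 130 mm deep, 217 mm wide (along y), 4 mm thick. Origin: middle of its hinge line at its rear, upper face, 118 mm above the bench, at x = +58 mm, y = 0 of the analyser; shut, its axes are the analyser's, and it turns about its y. The rear deck behind it (z = 120 mm) is clear.
- hatch_edge (a point): Middle of the hatch's free (front) edge, upper face, 130 mm from the hinge line. Along the edge a keeper lip stands 12 mm below the upper face. The edge is 118 mm above the bench when shut, about 225 mm ajar, 248 mm upright; it moves up and rearwards in an arc about the hinge line.
- ion_source: Bystander: loose ion source, cream plastic rings on posts, 54 mm diameter, 51 mm high, standing on the top shell beside the hatch; origin: centre of its underside.
- vial_jar: Bystander: loose amber glass jar with white cap, 42 mm diameter, 55 mm high, standing on the top shell on the other side of the hatch; origin: centre of its underside.
- screwdriver: Bystander: loose screwdriver, 160 mm long, lying on the bench beside the analyser.

How it is judged:
By the outcome, as a careful person would: the job done as asked, in the order asked, and still so for the second after the job is handed in, with the robot touching nothing.
It also fails if it takes over 51 s, if anything falls off the work surface, if the arm or the gripper's body presses on something with over 40 N, if the wrist force passes 120 N, or if a joint passes its speed limit or range.

## Working session

There is one attempt and no reset: what is moved stays moved. The work goes in short steps, Python scripts to look and compute and a tool call to move; the robot and the scene stay as the last step left them, time stands still between calls to the robot, and variables do not carry over. Pictures are saved under pics/ and viewed, and the job is handed in when it is done.

Besides the shell and the picture viewer there is one more tool, called after "Call:" by a JSON object that holds its "name" and its "arguments". drive_tool: Moves the arm, as the interface text tells. Its arguments: {"type":"object","properties":{"dp":{"type":"array"},"twist":{"type":"array"},"fingers":{"type":"number"},"grip_force":{"type":"number"}},"required":["dp","twist"]}

```bash
mkdir -p pics; python3 - <<'E'
from station import *
import cv2
s=sense();print(s)
for n in("scene","top","wrist"):
    p=camera_params(n);print(n,p);cv2.imwrite(f"pics/{n}0.png",capture(n))
E
```

```text
{'clock': 0.0, 'qpos': array([-1.272232  ,  0.4119333 , -0.01271079,  1.59707482,  0.00557485,
        1.13432131, -0.08216733]), 'qd': array([-0.0019749 ,  0.0004109 ,  0.0002449 , -0.00037429,  0.00055188,
       -0.00137745, -0.00049612]), 'joint_efforts': array([-8.40510129e-04, -6.00628710e+01,  6.81976955e-01, -2.99414080e+01,
        1.38198968e-02,  1.05194098e-02, -4.47435838e-06]), 'position': array([0.22398263, 0.5829725 , 0.25541965]), 'tool_rot': array([-5.72778953e-01, -3.08871923e+00,  2.65169455e-03]), 'ft_force': array([ 0.17646276, -0.055854  ,  0.3339902 ]), 'ft_torque': array([0.00892502, 0.04657082, 0.04368467]), 'finger_gap': 0.08549341627547284}
scene {'K': array([[467.80500491,   0.        , 323.90945471],
       [  0.        , 467.80500491, 236.19506757],
       [  0.        ,   0.        ,   1.        ]]), 'xyz': array([ 1.35270309, -0.29804807,  0.72741664]), 'attitude': array([-1.80031901, -1.47292833,  0.70583286])}
top {'K': array([[527.97287709,   0.        , 309.07088491],
       [  0.        , 527.97287709, 236.76425824],
       [  0.        ,   0.        ,   1.        ]]), 'xyz': array([ 0.47738387, -0.1242238 ,  1.2977957 ]), 'attitude': array([-2.21205256,  2.17424938, -0.05053509])}
wrist {'K': array([[409.91559277,   0.        , 321.11711994],
       [  0.        , 409.91559277, 241.36172625],
       [  0.        ,   0.        ,   1.        ]]), 'tool_from_camera': array([[-5.87480878e-04, -9.44976987e-01, -3.27136285e-01,
         8.41435151e-02],
       [ 9.99999044e-01, -1.45577441e-04, -1.37530750e-03,
         8.87157358e-04],
       [ 1.25201027e-03, -3.27136780e-01,  9.44976169e-01,
        -1.17697783e-01],
       [ 0.00000000e+00,  0.00000000e+00,  0.00000000e+00,
         1.00000000e+00]])}
```

View pics/top0.png

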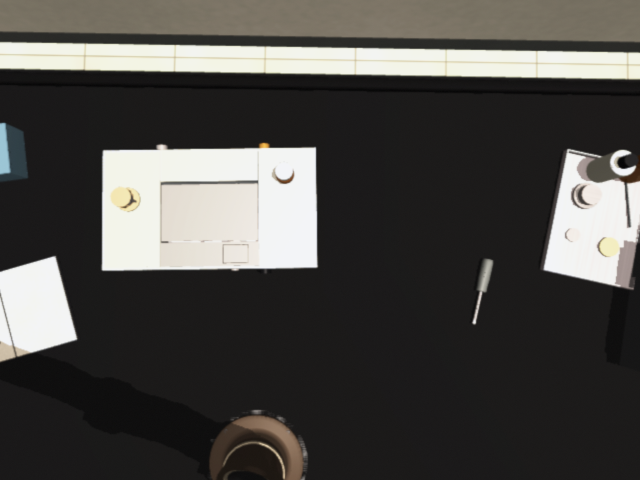

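View pics/scene0.png

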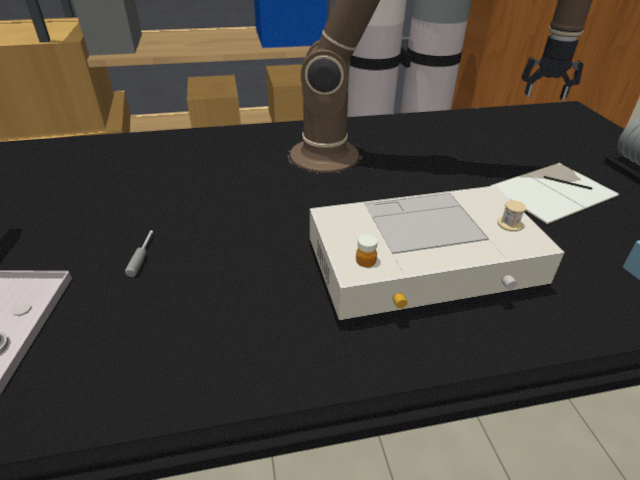

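View pics/wrist0.png

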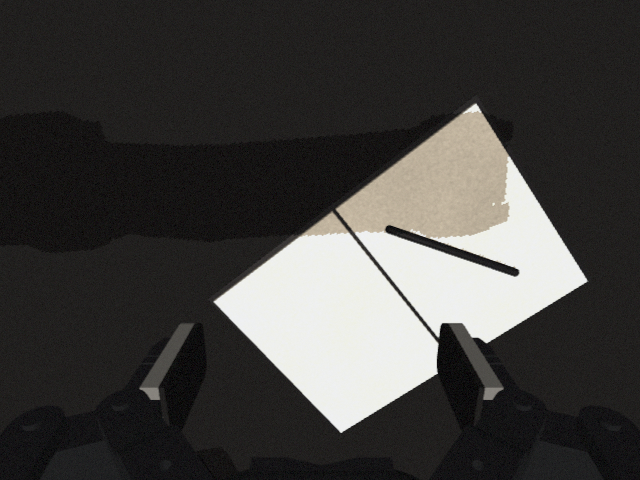

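The top view shows the analyser with casing corners near (102,150), (316,148), (317,268), (102,270). The catch pad outline is at columns 223–248, rows 244–263, on the strip. I'll zoom in and locate these in world coordinates.

```bash
cat > h.py <<'E'
import numpy as np,cv2
from scipy.spatial.transform import Rotation as R
from station import *
def ray(n,uv,z):
    p=camera_params(n)
    d=R.from_rotvec(p["attitude"]).as_matrix()@np.linalg.inv(p["K"])@np.array([uv[0],uv[1],1.])
    t=(z-p["xyz"][2])/d[2]; return p["xyz"]+t*d
def proj(n,P):
    p=camera_params(n)
    c=R.from_rotvec(p["attitude"]).as_matrix().T@(np.asarray(P)-p["xyz"]); q=p["K"]@c; return q[:2]/q[2]
E
python3 - <<'E'
from h import *
for uv in [(102.5,150),(316,148),(317.5,267.5),(102.5,270.5)]: print('corner',uv,ray("top",uv,.12).round(4))
for uv in [(160,182),(258,182),(259,266),(160,266),(160,241),(259,241)]: print('hatch/strip',uv,ray("top",uv,.118).round(4))
for uv in [(223,244),(248,244),(248,263),(223,263)]: print('pad',uv,ray("top",uv,.118).round(4))
im=cv2.imread("pics/top0.png")
cv2.imwrite("pics/top0z.png",cv2.resize(im[135:285,90:330],None,fx=3.3,fy=3.3,interpolation=cv2.INTER_CUBIC))
E
```

```text
corner (102.5, 150) [0.7254 0.3515 0.12  ]
corner (316, 148) [ 0.7379 -0.1301  0.12  ]
corner (317.5, 267.5) [ 0.4692 -0.1379  0.12  ]
corner (102.5, 270.5) [0.4542 0.3414 0.12  ]
hatch/strip (160, 182) [0.6552 0.2199 0.118 ]
hatch/strip (258, 182) [ 0.6589 -0.0009  0.118 ]
hatch/strip (259, 266) [ 0.4703 -0.0073  0.118 ]
hatch/strip (160, 266) [0.4664 0.2139 0.118 ]
hatch/strip (160, 241) [0.5223 0.2157 0.118 ]
hatch/strip (259, 241) [ 0.5261 -0.0061  0.118 ]
pad (223, 244) [0.518  0.0743 0.118 ]
pad (248, 244) [0.519  0.0184 0.118 ]
pad (248, 263) [0.4765 0.0174 0.118 ]
pad (223, 263) [0.4755 0.0733 0.118 ]
```

View pics/top0z.png

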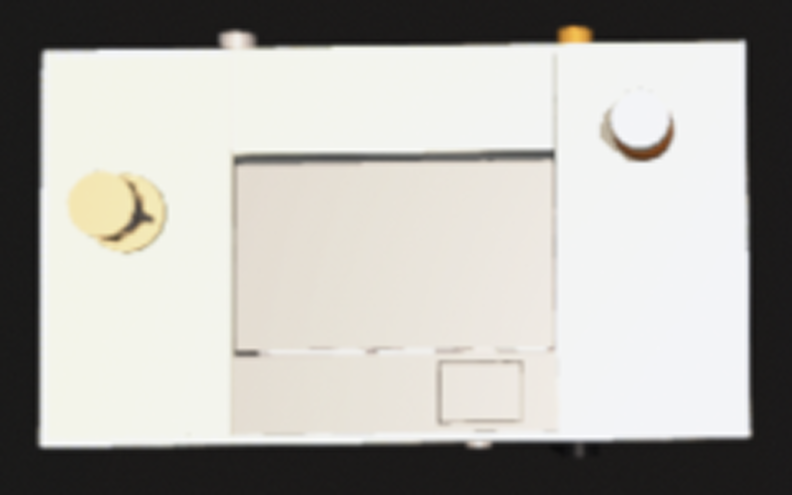

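The top view puts the pad centre near pixel (235.8,254), which is about y = -58 mm in the analyser frame. Next I compute the approach.

```bash
cat >> h.py <<'E'
C=np.array([.5967,.1062]);YAW=.028
def a2w(x,y,z): c,s=np.cos(YAW),np.sin(YAW); return np.array([C[0]+c*x-s*y,C[1]+s*x+c*y,z])
def w2a(p): c,s=np.cos(YAW),np.sin(YAW); d=p[:2]-C; return np.array([c*d[0]+s*d[1],-s*d[0]+c*d[1],p[2]])
def todp(P):
    s=sense();M=R.from_rotvec(s["tool_rot"]).as_matrix()
    ty=M[:,1];yaw=np.arctan2(-ty[0],ty[1])
    print("clk",round(s["clock"],2),"tcp",s["position"].round(4),"ana",w2a(s["position"]).round(4),"tilt",M[:,2].round(4),"F",s["ft_force"].round(2))
    print("dp",(M.T@(P-s["position"])).round(4),"twist",np.degrees(yaw-YAW).round(2))
E
python3 - <<'E'
from h import *
p=ray("top",(235.75,253.95),.117);print(p,w2a(p))
todp(np.r_[p[:2],.2])
E
```

```text
[0.49625418 0.04539925 0.117     ] [-0.10210865 -0.0579648   0.117     ]
clk 0.15 tcp [0.2241 0.5831 0.2556] ana [-0.3591  0.4871  0.2556] tilt [-4.0e-04 -1.2e-03 -1.0e+00] F [-0.05 -0.58  0.33]
dp [-0.4469 -0.4042  0.0562] twist -22.62
```

Call:
{"name": "drive_tool", "arguments": {"dp": [[-0.015,-0.014,0],[-0.05,-0.046,0],[-0.09,-0.082,0],[-0.13,-0.118,0],[-0.17,-0.154,0],[-0.21,-0.19,0],[-0.25,-0.226,0],[-0.285,-0.258,0]], "twist": [-1,-3.5,-7,-10.5,-14,-17.5,-21,-22.6], "fingers": 1, "grip_force": 40}}

```text
clock: 1.15
position: [0.3983, 0.2383, 0.2563]
tool_rot: [-0.044, 3.141, 0.0]
ft_force: [0.6, 0.3, -0.1]
finger_gap: 0.0
```

```bash
python3 - <<'E'
from h import *
p=a2w(-.102,-.058,.2);todp(p);print(sense()["finger_gap"])
E
```

```text
clk 1.15 tcp [0.3983 0.2383 0.2563] ana [-0.1946  0.1376  0.2563] tilt [ 2.e-04  0.e+00 -1.e+00] F [ 0.57  0.28 -0.06]
dp [-0.0925 -0.1957  0.0563] twist 0.01
3.4426823274389205e-05
```

Call:
{"name": "drive_tool", "arguments": {"dp": [[-0.017,-0.035,0.005],[-0.034,-0.072,0.012],[-0.051,-0.109,0.02],[-0.066,-0.141,0.03],[-0.079,-0.168,0.04],[-0.088,-0.186,0.05],[-0.0925,-0.1957,0.056],[-0.0925,-0.1957,0.056]], "twist": [0,0,0,0,0,0,0,0]}}

```text
clock: 2.15
position: [0.4953, 0.047, 0.1999]
tool_rot: [0.042, -3.14, 0.0]
ft_force: [-0.1, 0.2, 0.6]
finger_gap: 0.0001
```

```bash
python3 - <<'E'
from h import *
p=a2w(-.102,-.058,.2);todp(p)
s=sense();cv2.imwrite("pics/wrist1.png",capture("wrist"))
q=camera_params("wrist");T=q["tool_from_camera"];M=R.from_rotvec(s["tool_rot"]).as_matrix()
# predicted pixels of pad corners
for dx,dy in[(-.02,-.028),(.02,-.028),(.02,.028),(-.02,.028)]:
    P=a2w(-.102+dx,-.058+dy,.118); t=M.T@(P-s["position"]); c=T[:3,:3].T@(t-T[:3,3]); k=q["K"]@c; print((k[:2]/k[2]).round(1))
E
```

```text
clk 2.15 tcp [0.4953 0.047  0.1999] ana [-0.103  -0.0564  0.1999] tilt [-1.e-03 -3.e-04 -1.e+00] F [-0.07  0.24  0.63]
dp [-0.001  -0.0016 -0.0001] twist -0.08
[262.4 234. ]
[266.  303.9]
[369.  303.8]
[371.8 233.8]
```

View pics/wrist1.png

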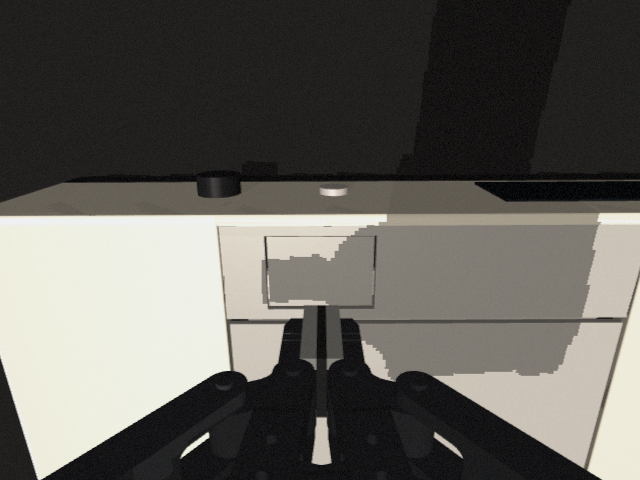

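The wrist view shows the pad outline at (265,236)–(376,306). That is within 2 mm of the prediction, and the fingers are right over it. Going down.

Call:
{"name": "drive_tool", "arguments": {"dp": [[-0.001,0,0.012],[-0.001,0,0.026],[-0.001,0,0.04],[-0.001,0,0.049],[-0.001,0,0.053],[-0.001,0,0.056],[-0.001,0,0.0575],[-0.001,0,0.058]], "twist": [0,0,0,0,0,0,0,0]}}

```text
clock: 3.2
position: [0.4967, 0.0473, 0.1425]
tool_rot: [-0.043, 3.141, 0.0]
ft_force: [0.8, 0.3, -0.4]
finger_gap: -0.0001
```

Call:
{"name": "drive_tool", "arguments": {"dp": [[0,0,0.001],[0,0,0.002],[0,0,0.003],[0,0,0.004],[0,0,0.0045],[0,0,0.005],[0,0,0.005],[0,0,0.005]], "twist": [0,0,0,0,0,0,0,0]}}

```text
clock: 4.2
position: [0.4967, 0.0474, 0.1374]
tool_rot: [-0.043, 3.141, 0.0]
ft_force: [-0.3, -0.4, 5.0]
finger_gap: -0.0001
```

```bash
python3 - <<'E'
from h import *
todp(a2w(-.102,-.056,.2))
cv2.imwrite("pics/scene2.png",capture("scene"))
E
```

```text
clk 4.2 tcp [0.4967 0.0474 0.1374] ana [-0.1016 -0.056   0.1374] tilt [ 4.e-04  1.e-04 -1.e+00] F [-0.27 -0.39  5.01]
dp [ 0.0004  0.     -0.0626] twist -0.02
```

View pics/scene2.png

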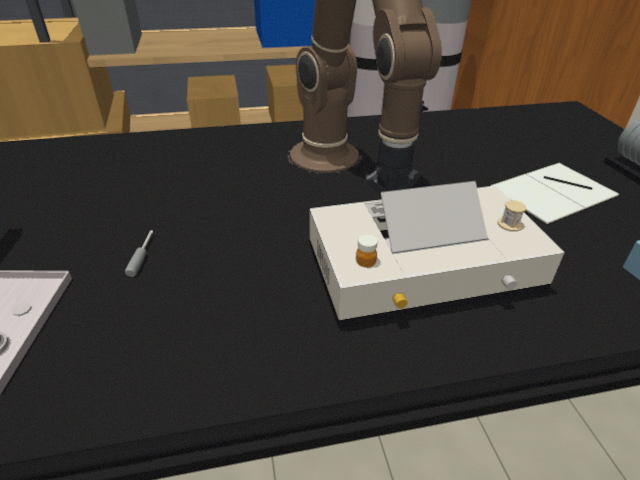

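Pressing at 5 N lifts the hatch, and the scene view shows the plate tilted up at (435,215). Next I withdraw upward and slightly toward the robot, then centre on the hatch.

Call:
{"name": "drive_tool", "arguments": {"dp": [[0.001,0,-0.006],[0.004,0,-0.018],[0.01,0.008,-0.034],[0.015,0.022,-0.05],[0.018,0.036,-0.064],[0.02,0.048,-0.073],[0.02,0.054,-0.077],[0.02,0.056,-0.077]], "twist": [0,0,0,0,0,0,0,0]}}

```text
clock: 5.25
position: [0.475, 0.1031, 0.2144]
tool_rot: [-0.044, 3.141, 0.0]
ft_force: [-0.4, -0.2, -0.0]
finger_gap: -0.0
```

```bash
python3 - <<'E'
from h import *
todp(a2w(-.03,0,.215))
cv2.imwrite("pics/scene3.png",capture("scene"))
for th in(.97,1.57,1.85):
  for y in(-.1085,.1085): print(th,y,proj("scene",a2w(.058-.13*np.cos(th),y,.118+.13*np.sin(th))).round(1))
E
```

```text
clk 5.25 tcp [0.475  0.1031 0.2144] ana [-0.1217  0.0003  0.2144] tilt [ 3.e-04  1.e-04 -1.e+00] F [-0.44 -0.22 -0.02]
dp [-0.0917 -0.0003 -0.0006] twist 0.01
0.97 -0.1085 [383.7 189.1]
0.97 0.1085 [480.4 177.9]
1.57 -0.1085 [397.8 199. ]
1.57 0.1085 [501.2 186.5]
1.85 -0.1085 [404.4 211.8]
1.85 0.1085 [510.4 198.3]
```

View pics/scene3.png

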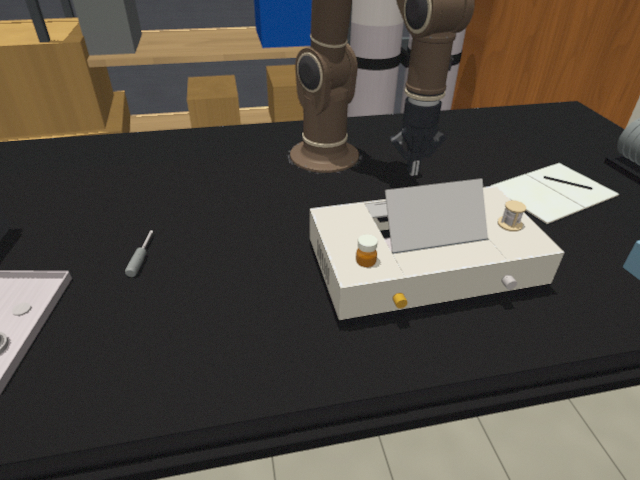

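The hatch is ajar, with its edge at about (390,189)–(481,181). Advance to near contact.

Call:
{"name": "drive_tool", "arguments": {"dp": [[-0.01,0,0],[-0.028,0,0],[-0.046,0,0],[-0.06,0,0],[-0.07,0,0],[-0.076,0,0],[-0.08,0,0],[-0.083,0,0]], "twist": [0,0,0,0,0,0,0,0]}}

```text
clock: 6.3
position: [0.5579, 0.1051, 0.2143]
tool_rot: [0.044, -3.141, -0.0]
ft_force: [0.2, 0.7, 0.0]
finger_gap: -0.0001
```

Call:
{"name": "drive_tool", "arguments": {"dp": [[-0.003,0,0],[-0.006,0,0],[-0.009,0,0],[-0.012,0,0],[-0.015,0,0],[-0.018,0,0],[-0.021,0,0],[-0.024,0,0]], "twist": [0,0,0,0,0,0,0,0]}}

```text
clock: 7.3
position: [0.5815, 0.1058, 0.2162]
tool_rot: [0.043, -3.14, -0.001]
ft_force: [-15.2, -1.9, 26.8]
finger_gap: 0.0001
```

```bash
python3 - <<'E'
from h import *
todp(a2w(.05,0,.215))
cv2.imwrite("pics/scene4.png",capture("scene"))
E
```

```text
clk 7.3 tcp [0.5815 0.1058 0.2162] ana [-0.0152 -0.      0.2162] tilt [-9.e-04  8.e-04 -1.e+00] F [-15.23  -1.9   26.82]
dp [-0.0652  0.      0.0011] twist -0.02
```

View pics/scene4.png

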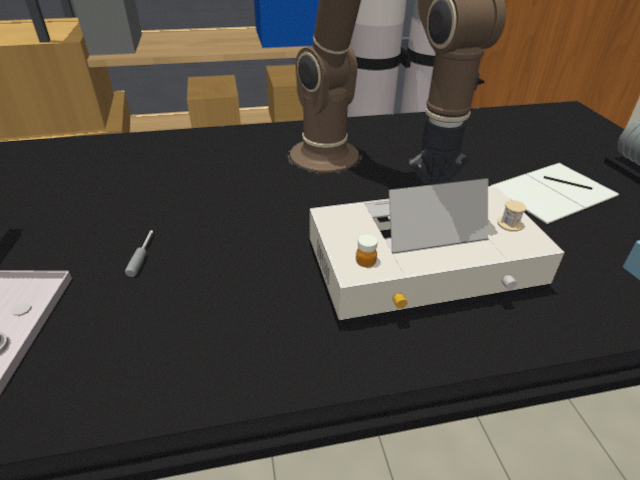

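The force rose to 15 N rearward and 27 N upward, so the edge is catching under a ledge higher up the fingers. I'll back off and use only the fingertips, higher up.

Call:
{"name": "drive_tool", "arguments": {"dp": [[0.008,0,0],[0.018,0,0],[0.028,0,0],[0.034,0,-0.005],[0.036,0,-0.01],[0.036,0,-0.015],[0.036,0,-0.019],[0.036,0,-0.019]], "twist": [0,0,0,0,0,0,0,0]}}

```text
clock: 8.35
position: [0.5464, 0.1047, 0.2337]
tool_rot: [-0.043, 3.141, 0.0]
ft_force: [0.6, -0.4, 0.4]
finger_gap: -0.0001
```

```bash
python3 - <<'E'
from h import *
todp(a2w(-.036,0,.235))
cv2.imwrite("pics/scene5.png",capture("scene")[120:300,300:560])
cv2.imwrite("pics/wrist5.png",capture("wrist"))
E
```

```text
clk 8.35 tcp [0.5464 0.1047 0.2337] ana [-5.040e-02 -1.000e-04  2.337e-01] tilt [ 8.e-04  2.e-04 -1.e+00] F [ 0.62 -0.41  0.38]
dp [-0.0144  0.0001 -0.0013] twist -0.03
```

View pics/scene5.png

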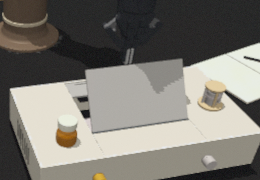

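View pics/wrist5.png

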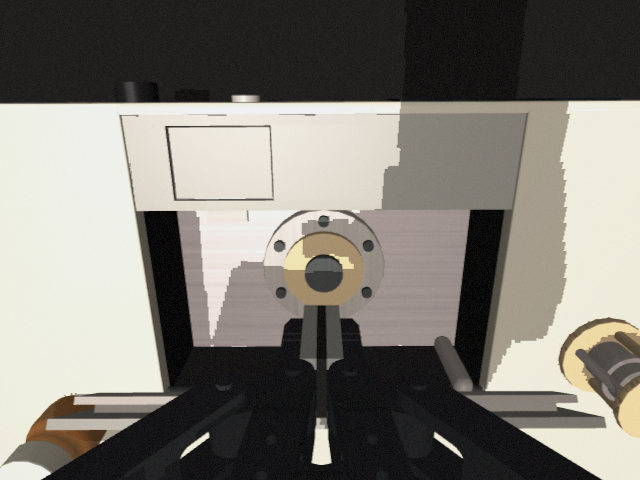

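Call:
{"name": "drive_tool", "arguments": {"dp": [[-0.004,0,0],[-0.008,0,0],[-0.012,0,0],[-0.015,0,-0.001],[-0.017,0,-0.002],[-0.019,0,-0.0035],[-0.021,0,-0.005],[-0.023,0,-0.0065]], "twist": [0,0,0,0,0,0,0,0]}}

```text
clock: 9.45
position: [0.569, 0.1054, 0.2399]
tool_rot: [0.044, -3.141, -0.0]
ft_force: [-2.1, -0.1, -0.7]
finger_gap: -0.0002
```

```bash
python3 - <<'E'
from h import *
todp(a2w(-.0,0,.251))
cv2.imwrite("pics/scene6.png",cv2.resize(capture("scene")[130:290,300:560],None,fx=3,fy=3))
E
```

```text
clk 9.45 tcp [0.569  0.1054 0.2399] ana [-2.770e-02 -1.000e-04  2.399e-01] tilt [-0.  0. -1.] F [-2.06 -0.09 -0.66]
dp [-0.0277  0.0001 -0.0111] twist -0.01
```

View pics/scene6.png

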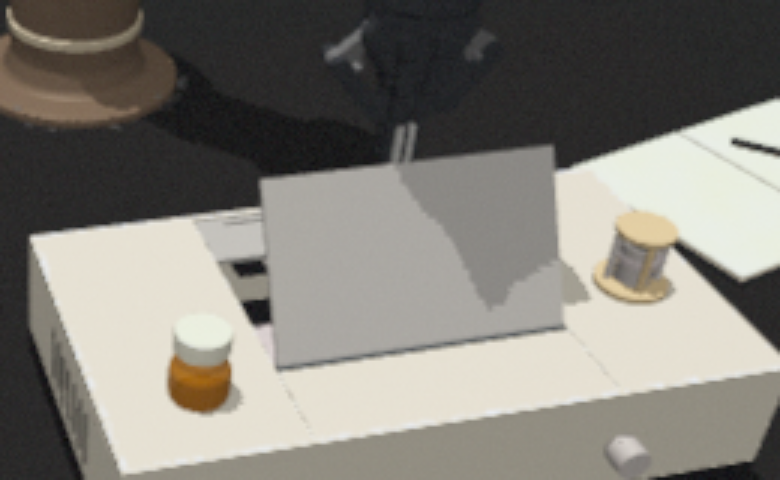

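A clean 2 N push now, and the scene shows the fingertips just behind the edge's middle. I'll continue along the arc.

Call:
{"name": "drive_tool", "arguments": {"dp": [[-0.004,0,-0.0025],[-0.008,0,-0.005],[-0.012,0,-0.0073],[-0.016,0,-0.0095],[-0.02,0,-0.0115],[-0.024,0,-0.0133],[-0.028,0,-0.015],[-0.031,0,-0.016]], "twist": [0,0,0,0,0,0,0,0]}}

```text
clock: 10.5
position: [0.6003, 0.1062, 0.2558]
tool_rot: [-0.043, 3.141, 0.0]
ft_force: [-1.5, -0.2, -0.0]
finger_gap: -0.0003
```

Call:
{"name": "drive_tool", "arguments": {"dp": [[-0.004,0,-0.0015],[-0.008,0,-0.0027],[-0.012,0,-0.004],[-0.016,0,-0.005],[-0.02,0,-0.0057],[-0.024,0,-0.0062],[-0.028,0,-0.0066],[-0.032,0,-0.007]], "twist": [0,0,0,0,0,0,0,0]}}

```text
clock: 11.5
position: [0.6323, 0.1071, 0.2628]
tool_rot: [-0.043, 3.141, -0.0]
ft_force: [-0.8, -0.8, 0.5]
finger_gap: 0.0002
```

```bash
python3 - <<'E'
from h import *
todp(a2w(.058,0,.263))
cv2.imwrite("pics/scene7.png",cv2.resize(capture("scene")[130:290,300:560],None,fx=3,fy=3))
E
```

```text
clk 11.5 tcp [0.6323 0.1071 0.2628] ana [ 3.560e-02 -1.000e-04  2.628e-01] tilt [ 1.e-04 -0.e+00 -1.e+00] F [-0.76 -0.77  0.49]
dp [-0.0224  0.0001 -0.0002] twist -0.02
```

View pics/scene7.png

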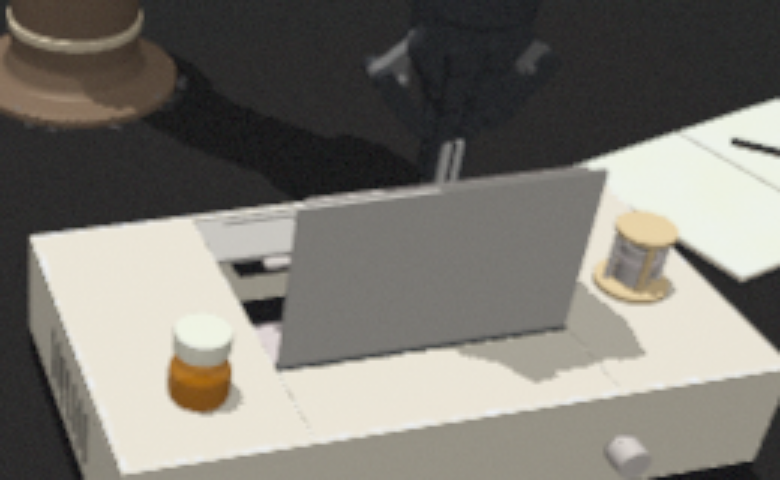

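Near upright: the edge runs from (300,210) to (605,172) in the crop, and the force is small. Push past upright.

Call:
{"name": "drive_tool", "arguments": {"dp": [[-0.004,0,-0.0005],[-0.008,0,-0.0005],[-0.012,0,-0.0005],[-0.016,0,-0.0005],[-0.02,0,-0.0005],[-0.023,0,-0.0005],[-0.026,0,-0.0005],[-0.026,0,-0.0005]], "twist": [0,0,0,0,0,0,0,0]}}

```text
clock: 12.55
position: [0.6581, 0.1078, 0.2632]
tool_rot: [-0.043, 3.141, -0.0]
ft_force: [0.3, 0.1, -0.7]
finger_gap: 0.0
```

```bash
python3 - <<'E'
from h import *
todp(a2w(.058,0,.263))
cv2.imwrite("pics/scene8.png",cv2.resize(capture("scene")[130:290,300:560],None,fx=3,fy=3))
for th in(1.6,1.7,1.85):
  for y in(-.1085,.1085): print(th,y,((proj("scene",a2w(.058-.13*np.cos(th),y,.118+.13*np.sin(th)))-[300,130])*3).round(1))
E
```

```text
clk 12.55 tcp [0.6581 0.1078 0.2632] ana [ 6.140e-02 -2.000e-04  2.632e-01] tilt [ 0.e+00 -1.e-04 -1.e+00] F [ 0.28  0.15 -0.7 ]
dp [0.0034 0.0002 0.0002] twist -0.02
1.6 -0.1085 [295.6 210.3]
1.6 0.1085 [606.7 172.6]
1.7 -0.1085 [302.8 222.9]
1.7 0.1085 [616.8 184.2]
1.85 -0.1085 [313.3 245.3]
1.85 0.1085 [631.1 205. ]
```

View pics/scene8.png

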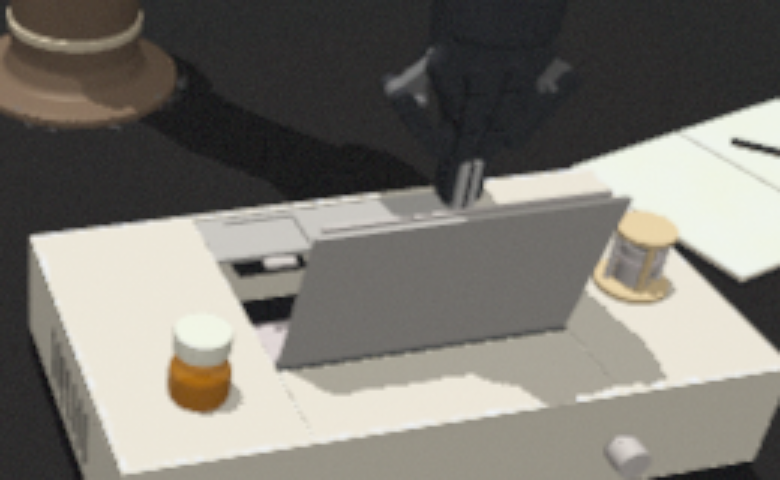

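The hatch has left the fingers and is falling back onto its stop. Withdraw the hand.

Call:
{"name": "drive_tool", "arguments": {"dp": [[0.008,0,0],[0.025,0,0],[0.045,0,-0.005],[0.065,0,-0.015],[0.085,0,-0.03],[0.105,0,-0.045],[0.12,0,-0.055],[0.125,0,-0.06]], "twist": [0,0,0,0,0,0,0,0]}}

```text
clock: 13.6
position: [0.5323, 0.1044, 0.3241]
tool_rot: [-0.044, 3.14, 0.001]
ft_force: [0.7, 0.6, 0.3]
finger_gap: -0.0001
```

Call:
{"name": "drive_tool", "arguments": {"dp": [[0.01,0,0],[0.02,0,0],[0.025,0,0],[0.025,0,0],[0.025,0,0],[0.025,0,0],[0.025,0,0],[0.025,0,0]], "twist": [0,0,0,0,0,0,0,0]}}

```text
clock: 14.6
position: [0.5081, 0.1037, 0.3232]
tool_rot: [0.043, -3.141, 0.0]
ft_force: [0.2, -0.3, 0.2]
finger_gap: 0.0003
```

```bash
python3 - <<'E'
from h import *
todp(a2w(.058,0,.263))
cv2.imwrite("pics/scene9.png",cv2.resize(capture("scene")[130:290,300:560],None,fx=3,fy=3))
cv2.imwrite("pics/top9.png",capture("top"))
E
```

```text
clk 14.6 tcp [0.5081 0.1037 0.3232] ana [-8.870e-02 -1.000e-04  3.232e-01] tilt [-1.e-04 -1.e-04 -1.e+00] F [ 0.16 -0.26  0.22]
dp [-1.467e-01  1.000e-04  6.020e-02] twist -0.02
```

View pics/scene9.png

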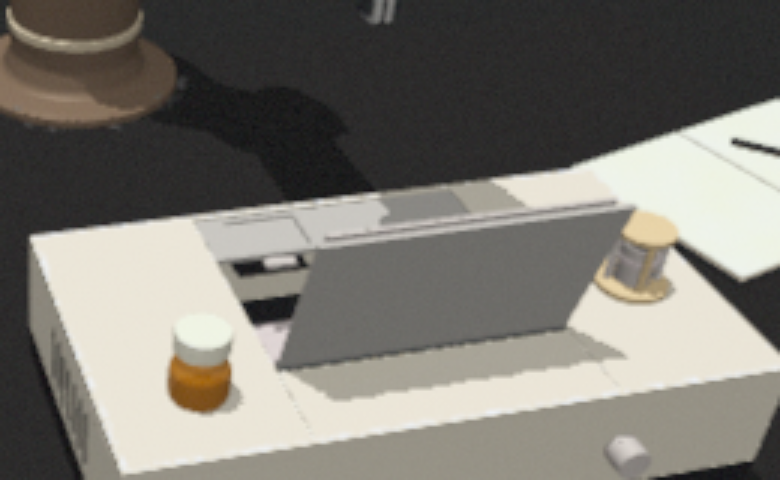

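View pics/top9.png

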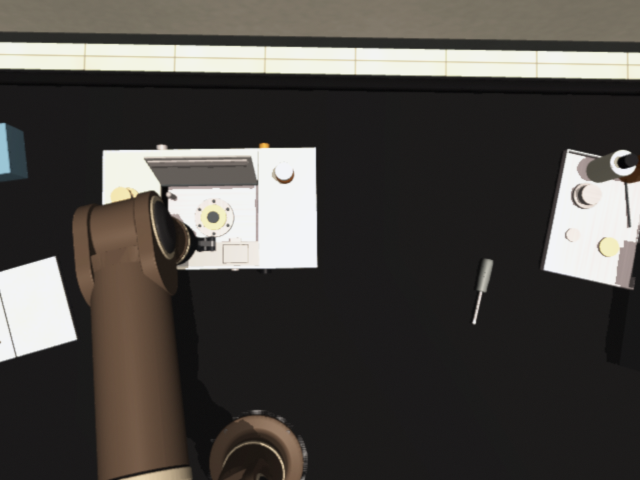

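The hatch edge in the crop runs from about (320,243) to (636,207), matching the prediction for 1.85 rad of (313,245)–(631,205). The jar at (285,173), the ion source and the screwdriver are where they were.

```bash
python3 -c "
from station import *
print(hand_in())"
```

```text
the job is handed in; nothing more can be done
None
```

The hatch is open and lying back on its stop, and I handed the job in at about 14.7 s of the 51 s allowed.

- **Finding the catch:** I located the pad by sight, not by feeling along the strip, at about y = -57 mm. The top and wrist cameras agreed to about 2 mm. I pressed it with the closed fingertips at about 5 N and the hatch sprang ajar.
- **A mistake on the way:** my first push was too low. The hatch edge apparently caught under a ledge on the fingers, reaching about 15 N rearward and 27 N upward, roughly 31 N in all, which was not gentle. I backed off and redid it higher with only the fingertips. The readings after that were about 2 N or less, up and over past upright.
- **Last checks:**
  - The hatch edge in the scene image matches the prediction for 1.85 rad to within about 7 pixels in the 3x enlarged image.
  - The hand is well clear, and the wrist force is near zero.
  - The jar and screwdriver look unmoved. The arm partly hid the ion source from above, but the scene view shows it standing in place.

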